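# Count to the third gap and push the lock cylinder home

## Task

With the fingers closed together, run a fingertip along the top of the sprung rail of the divider rack, pressing it down lightly all the way: start over the gap next to the tall post, count every gap, filled or empty, and stop over the third. Then push the lock cylinder that lies in front of the rack lengthwise into that third gap until it is fully home against the bar at the back, sliding it on the bench without lifting or tipping it. Keep off the rail over the fourth gap, and leave the cylinders already in the rack, the padlock and the key where they are.

Things in the scene. Friction and masses are not known exactly. Their poses are not given: they have to be found in the camera images.
- rack: wooden divider rack fixed to the bench, 79 mm deep (x), 210 mm wide (y). Origin on the bench, 38 mm in front of its rear face and midway across; x points to its closed back, away from the robot, y to its left seen from its open front, z up. Four gaps, each 40 mm wide, centred at y = +69, +23, -23, -69 mm; their floor is the bench. The two outermost hold a lock cylinder each, the middle two are empty
- rack_mouth (a point): middle of the rack's open front on the bench, at rack x = -41 mm, y = 0: the tips of the dividers. The three dividers are 6 mm thick, 24 mm high, tapering to 2.6 mm over their first 13 mm, at rack y = +46, 0, -46 mm; at each end (y = +-97 mm) stands a block 16 mm wide, 34 mm high, from x = -28 mm back
- rack_stop (a point): middle of the foot of the inner face of the bar that closes the back of all gaps, at rack x = +28 mm, y = 0; the bar is 30 mm high
- rail_top (a point): middle of the flat top of the aluminium rail above all four gaps, 12 mm wide (x), 208 mm long along the rack's y; 46 mm above the bench at rack x = -10 mm while up. A low bead, 1.5 mm high and 12 mm long with gentle slopes, stands on it over each divider. Underside 36 mm above the bench: cylinders pass below
- rail (a joint): how far the sprung rail is pressed down, m: 0 up, 0.010 at its lower stop. It takes about 1.5 N to start and 5 N at the bottom, and rises again by itself. It counts as pressed from 1 mm down; press some 4 to 5 mm to stay clear of doubt
- tall_post: bare steel post 10 mm across, 42 mm high, standing on one of the rack's end blocks (left or right end, it differs from run to run) at rack y = +97 or -97 mm and x = +14 mm, its top 76 mm above the bench; origin at the post's foot, 34 mm above the bench. The count begins with the gap beside this post
- short_post: the like post on the other end block, but only 10 mm high; origin at its foot, 34 mm above the bench
- lock_cyl_center (a point): centre of the loose lock cylinder lying on its side on the bench in front of the rack: brass, 64 mm long, 31 mm wide, solid to 17 mm high (a small cam in the middle shows to 22 mm), about 0.2 kg; it rests leaning 0.2 rad about its length, so this point is about 7 mm above the bench; y axis along its length
- lock_cyl: the same lock cylinder; origin under its centre, y along its length, which points roughly into the rack (up to 0.5 rad off); either end may go first. Its ends lie 30 and 32 mm from the origin; when home its near end lies at about rack x = -34 mm, between the divider tips
- stored_cyl_1: lock cylinder of the same shape, 60 mm long, lying in an outermost gap; origin under its centre; leave it alone
- stored_cyl_2: lock cylinder of the same shape, 62 mm long, lying in the other outermost gap; origin under its centre; leave it alone
- padlock: steel padlock, 61x40x19 mm, lying to the right of the rack; origin under its centre; leave it alone
- key_blank: key with a black head, 75x25x9 mm, lying near the front edge of the bench on the left; origin under its centre; leave it alone
Things that resemble listed ones, but are neither listed nor needed, are in the scene too. Leave any green look-alike of the lock_cyl alone.

How it is judged:
On the way, in this order (a step that is already met when the one before it is completed fails the run):
1. the closed fingertips press the rail over the first gap, the one beside the tall post (((y of tall_post in the frame of rack above 0 m and contact force between the fingers and rack above 0.4 N and value of joint rail above 0.001 m and y of the grasp point in the frame of rack between 0.056 and 0.082 m) or (y of tall_post in the frame of rack below 0 m and contact force between the fingers and rack above 0.4 N and value of joint rail above 0.001 m and y of the grasp point in the frame of rack between -0.082 and -0.056 m))), for 0.1 s.
2. still pressing the rail, they pass the divider between the first and second gap (((y of tall_post in the frame of rack above 0 m and contact force between the fingers and rack above 0.4 N and value of joint rail above 0.001 m and y of the grasp point in the frame of rack between 0.038 and 0.054 m) or (y of tall_post in the frame of rack below 0 m and contact force between the fingers and rack above 0.4 N and value of joint rail above 0.001 m and y of the grasp point in the frame of rack between -0.054 and -0.038 m))), for 0.05 s.
3. they press the rail over the second gap (((y of tall_post in the frame of rack above 0 m and contact force between the fingers and rack above 0.4 N and value of joint rail above 0.001 m and y of the grasp point in the frame of rack between 0.01 and 0.036 m) or (y of tall_post in the frame of rack below 0 m and contact force between the fingers and rack above 0.4 N and value of joint rail above 0.001 m and y of the grasp point in the frame of rack between -0.036 and -0.01 m))), for 0.1 s.
4. still pressing the rail, they pass the divider between the second and third gap (((y of tall_post in the frame of rack above 0 m and contact force between the fingers and rack above 0.4 N and value of joint rail above 0.001 m and y of the grasp point in the frame of rack between -0.008 and 0.008 m) or (y of tall_post in the frame of rack below 0 m and contact force between the fingers and rack above 0.4 N and value of joint rail above 0.001 m and y of the grasp point in the frame of rack between -0.008 and 0.008 m))), for 0.05 s.
5. they press the rail over the third gap (((y of tall_post in the frame of rack above 0 m and contact force between the fingers and rack above 0.4 N and value of joint rail above 0.001 m and y of the grasp point in the frame of rack between -0.036 and -0.01 m) or (y of tall_post in the frame of rack below 0 m and contact force between the fingers and rack above 0.4 N and value of joint rail above 0.001 m and y of the grasp point in the frame of rack between 0.01 and 0.036 m))), for 0.1 s.
6. the lock cylinder is home in the third gap (((y of tall_post in the frame of rack above 0 m and y of lock_cyl_center in the frame of rack between -0.03 and -0.016 m and x of lock_cyl_center in the frame of rack between -0.011 and 0.01 m and angle between the y axis of lock_cyl and the x axis of rack, either way round below 0.2 rad and height (world z) of lock_cyl_center below 0.0125 m and angle between lock_cyl's own z axis and vertical below 0.35 rad) or (y of tall_post in the frame of rack below 0 m and y of lock_cyl_center in the frame of rack between 0.016 and 0.03 m and x of lock_cyl_center in the frame of rack between -0.011 and 0.01 m and angle between the y axis of lock_cyl and the x axis of rack, either way round below 0.2 rad and height (world z) of lock_cyl_center below 0.0125 m and angle between lock_cyl's own z axis and vertical below 0.35 rad))), for 0.2 s.
At the end, for the whole second after the job is handed in: the loose lock cylinder lies flat and at rest in the third gap from the tall post, within 0.2 rad and 7 mm of the gap's centre line, its front end within about 8 mm of the back bar; the rail is up; stored cylinders, padlock and key have moved less than 15 mm (((y of tall_post in the frame of rack above 0 m and y of lock_cyl_center in the frame of rack between -0.03 and -0.016 m and x of lock_cyl_center in the frame of rack between -0.011 and 0.01 m and angle between the y axis of lock_cyl and the x axis of rack, either way round below 0.2 rad and height (world z) of lock_cyl_center below 0.0125 m and angle between lock_cyl's own z axis and vertical below 0.35 rad) or (y of tall_post in the frame of rack below 0 m and y of lock_cyl_center in the frame of rack between 0.016 and 0.03 m and x of lock_cyl_center in the frame of rack between -0.011 and 0.01 m and angle between the y axis of lock_cyl and the x axis of rack, either way round below 0.2 rad and height (world z) of lock_cyl_center below 0.0125 m and angle between lock_cyl's own z axis and vertical below 0.35 rad)) and linear speed of lock_cyl below 0.01 m/s and value of joint rail below 0.001 m and distance of each of stored_cyl_1, stored_cyl_2, padlock, key_blank from where it was at the start of the episode below 0.015 m); the robot touches nothing.
It fails at once if the lock cylinder is lifted (its centre more than 10 mm up) or tipped by more than 0.6 rad (height (world z) of lock_cyl_center above 0.0185 m or angle between lock_cyl's own z axis and vertical above 0.6 rad).
It fails at once if the rail is pressed over the fourth gap (beyond its near half) ((y of tall_post in the frame of rack above 0 m and contact force between the fingers and rack above 0.4 N and value of joint rail above 0.001 m and y of the grasp point in the frame of rack below -0.06 m) or (y of tall_post in the frame of rack below 0 m and contact force between the fingers and rack above 0.4 N and value of joint rail above 0.001 m and y of the grasp point in the frame of rack above 0.06 m)).
It fails at once if a stored cylinder, the padlock or the key is pushed more than 15 mm away (distance of any of stored_cyl_1, stored_cyl_2, padlock, key_blank from where it was at the start of the episode above 0.015 m).
It also fails if it takes over 72 s, if anything falls off the work surface, if the arm or the gripper's body presses on something with over 40 N, if the wrist force passes 120 N, or if a joint passes its speed limit or range.

## Robot

A 7-joint arm with a two-finger parallel gripper is mounted at the origin on a cart in front of the work surface, level with it; the furniture and walls round the work are solid. World frame = base frame: x ahead of the robot, y to its left, z up, the work surface at z = 0. Lengths are in m, angles in rad, forces in N, time in s.
With the tool pointing down it reaches from about 0.4 to 0.85 m from the base axis. Payload 6.9 kg.
Tool frame: the origin (TCP) lies midway between the tips of the shut fingers; the grasp point (between the pads) lies behind it (ctrl.pinch_z is the z of the grasp point in the tool frame, in m); z points along the fingers, y is the line along which they close (so a half turn about z gives the same grasp; the last joint's range is limited). The gripper opens to 85 mm and grips with 20 to 120 N. Pads are 22 mm wide; open, the fingers measure 114 mm over their backs; the gripper's body (76 mm by 85 mm) begins 54 mm behind the grasp point. The pads swing forward as they close: fully open they stand 13 mm farther back than shut.
Start: joints at [-1.216, 0.507, -0.238, 1.5, 0.126, 1.149, -0.155], TCP at [0.154, 0.606, 0.231] pointing down, gripper open.
Joint ranges: [-3.08, 3.08], [-0.24, 2.05], [-1.43, 1.35], [0, 2.5], [-1.52, 4.66], [0.17, 1.96], [-2.89, 2.89]. Speed limits (rad/s): [2.39, 2.39, 3.14, 3.14, 3.14, 3.14, 3.14].

## Interface

Orientations are given as a unit quaternion [w, x, y, z].
In Python, from station import ctrl, get_state, vision, ticket, models gives the robot as it stands. Calls block until the motion is done:
- ctrl.movep(position, orientation): joint-space move of the TCP to a pose.
- ctrl.movel(position, frame=None, max_speed=0.15): straight line of the TCP; frame=None keeps the orientation; max_speed is the mean speed in m/s.
- ctrl.set_joints(angles): joint-space move.
- ctrl.ungrasp() and ctrl.close_gripper(force=None): open the fingers fully, or close them until they stop; force is the grip in N (None keeps the last).
- ctrl.pause(seconds).
- ctrl.ik(position, orientation): joint angles nearest the present ones, or None.
- get_state(): the state.
- vision.grab_frame(name): name is "scene" or "top" or "wrist"; returns (picture, depth): 480x640x3 uint8, blue, green, red; 480x640 float32, m along the optical axis (not along the pixel's ray), 0 where there is no reading.
- vision.camera_info(name): a dict with "mtx" (3x3 intrinsics, pixels), "R" (3x3) and "t" (3): a world point X has camera coordinates R X + t; the wrist camera has in their place "hand_eye" (4x4, takes a point from camera to tool coordinates, whose origin is the TCP and whose axes are the flange's). Camera axes: x right, y down, z forward; pixel columns grow to the right and rows downward; lengths in m; the calibration is good to about 2 mm. A picture is of the moment at which its call begins: read the wrist's pose just before it. camera_info takes no time and is no camera call.
A pose or a line that the arm cannot do raises ctrl.Unreachable and nothing moves.
- ticket.close_job(): hands the job in; it is judged then, once.
Trained networks look in the newest picture that a camera, given by its name, has taken for a name from the list of things; names that differ only in an ending like _2 or _b are one class to them, and where a whole thing is asked for, a point or a joint stands for the part that bears it (a point fixed in the world has none). Each returns a list of dicts, best first, with "p" (0 to 1); they miss things now and then, are a little off and sometimes report something else, mostly with a low value. They report only what shows in the picture. A call takes as long as a camera call. They do not tell look-alikes from the thing itself.
- models.recognise(camera, target): "point" ([column, row] in pixels, amid what is visible of it).
- models.masks_of(camera, target): "mask" (480x640 bool, what is visible of it) and "point" ([column, row] in pixels, amid what is visible of it).
The state is a dict: "time": time; "qpos": joint angles; "qd": joint speeds; "tau": joint torques, N m; "tcp_pos": TCP position; "eef_rot": TCP orientation; "contact_force": force on the tool from outside, world axes, zero at the start; "wrist_torque": the same for the moment, N m; "width": finger opening in m; "gripper_force": force on a finger pad.
Only numpy, scipy, OpenCV 4.12 (cv2) and the standard library are available. Lean on these libraries where they do the work, as an engineer would, in place of code of your own. Each camera call takes 0.05 s, during which the arm holds its last target. There are 200 camera calls.

## Working session

There is one attempt and no reset: what is moved stays moved. The work goes in short steps, each a Python script; the robot and the scene stay as the last script left them, time stands still between calls to the robot, and variables do not carry over. Pictures are saved under pics/ and viewed, at most 10 in all, crops included, and the job is handed in when it is done.

```bash
mkdir -p pics; ls
python3 - <<'E'
from station import ctrl,get_state,vision,models
import cv2,numpy as np
s=get_state();print(s['time'],s['tcp_pos'],s['eef_rot'],s['width'],ctrl.pinch_z)
for c in('scene','top'):
    im,d=vision.grab_frame(c);cv2.imwrite(f'pics/{c}0.png',im);np.save(f'{c}0.npy',d)
    i=vision.camera_info(c);print(c,np.round(i['mtx'],1).tolist(),np.round(-i['R'].T@i['t'],3),np.round(i['R'],2).tolist())
    for n in('rack','rail_top','tall_post','short_post','lock_cyl','padlock'):
        print(n,[(np.round(r['point']).tolist(),round(r['p'],2)) for r in models.recognise(c,n)][:5])
E
```

```text
pics
0.0 [0.15384918 0.60524228 0.23042215] [-9.63505317e-05  1.24064787e-01  9.92273712e-01 -8.94023542e-04] 0.08539457940936547 -0.0187
scene [[439.0, 0.0, 316.9], [0.0, 439.0, 237.5], [0.0, 0.0, 1.0]] [ 0.106 -0.287  0.66 ] [[0.69, -0.73, -0.02], [-0.54, -0.49, -0.69], [0.49, 0.48, -0.72]]
rack [([331.0, 228.0], 0.57)]
rail_top [([323.0, 226.0], 0.59), ([333.0, 232.0], 0.39)]
tall_post [([295.0, 193.0], 0.47)]
short_post [([330.0, 228.0], 0.48)]
lock_cyl [([296.0, 268.0], 0.9), ([308.0, 317.0], 0.9), ([323.0, 226.0], 0.62)]
padlock [([364.0, 274.0], 0.39)]
top [[534.6, 0.0, 320.3], [0.0, 534.6, 244.7], [0.0, 0.0, 1.0]] [0.301 0.129 0.906] [[0.09, -1.0, -0.0], [-0.97, -0.08, -0.21], [0.21, 0.02, -0.98]]
rack [([288.0, 190.0], 0.71), ([329.0, 196.0], 0.56)]
rail_top [([328.0, 203.0], 0.72)]
tall_post [([270.0, 182.0], 0.54)]
short_post [([385.0, 190.0], 0.59)]
lock_cyl [([335.0, 261.0], 0.9), ([380.0, 298.0], 0.61)]
padlock [([408.0, 224.0], 0.6), ([290.0, 191.0], 0.23)]
```

Run:
```python
import cv2
im=cv2.imread('pics/top0.png')[130:350,210:470];cv2.imwrite('pics/topc.png',cv2.resize(im,None,fx=3,fy=2.7,interpolation=2)[:600])
```

```text
(no output)
```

View pics/topc.png

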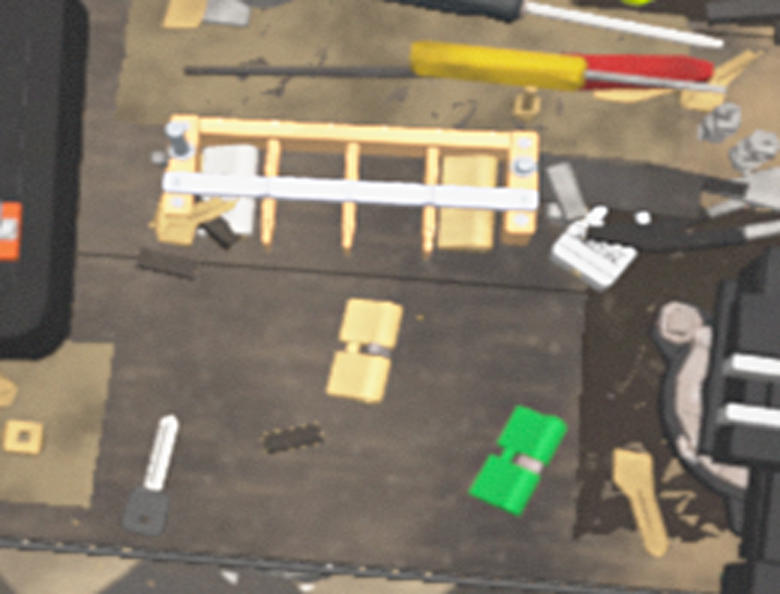

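View pics/scene0.png

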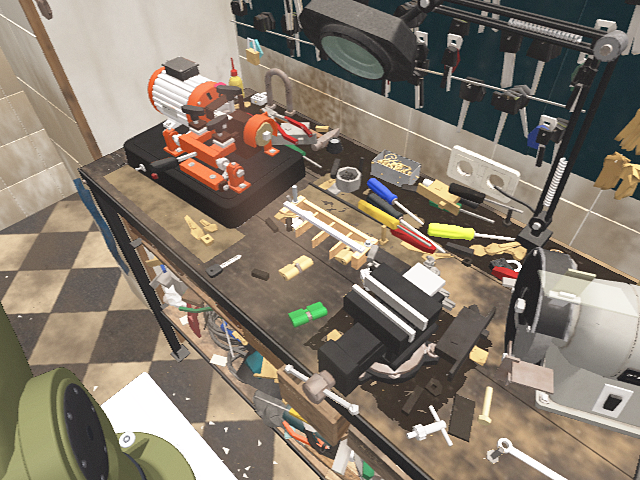

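The tall post is on the left end at crop (178,135), so rack y > 0 there. That makes the third gap y = -23, which is empty (between the dividers at crop x 350 and 430). The loose lock cylinder is the brass one at top-image pixel (332,260); the green one at (382,300) is the look-alike.

```bash
cat > h.py <<'E'
import numpy as np,cv2
from scipy.spatial.transform import Rotation as Rn
from station import ctrl,get_state,vision,models
def cam(c,st=None):
    """intrinsics and camera->world 4x4"""
    i=vision.camera_info(c);T=np.eye(4)
    if 'R' in i: T[:3,:3]=i['R'].T;T[:3,3]=-i['R'].T@i['t']
    else:
        q=st['eef_rot'];T[:3,:3]=Rn.from_quat([q[1],q[2],q[3],q[0]]).as_matrix();T[:3,3]=st['tcp_pos'];T=T@i['hand_eye']
    return np.array(i['mtx']),T
def cloud(d,K,T):
    v,u=np.mgrid[:480,:640]
    P=np.stack([(u-K[0,2])/K[0,0]*d,(v-K[1,2])/K[1,1]*d,d],-1)
    W=P@T[:3,:3].T+T[:3,3];W[d<=0]=np.nan;return W
def px2w(p,z,K,T):
    r=T[:3,:3]@np.linalg.solve(K,[p[0],p[1],1.]);return T[:3,3]+r*(z-T[2,3])/r[2]
def quat(yaw):
    """tool down; tool y axis along world direction yaw+90deg"""
    x,y,z,w=(Rn.from_euler('z',yaw)*Rn.from_euler('x',np.pi)).as_quat();return np.array([w,x,y,z])
def rect(pts):
    (c,s,a)=cv2.minAreaRect((np.asarray(pts)[:,:2]*1000).astype(np.float32));b=cv2.boxPoints((c,s,a))
    e=max([b[1]-b[0],b[2]-b[1]],key=np.linalg.norm)
    return np.array(c)/1000,np.sort(s),np.degrees(np.arctan2(e[1],e[0]))
def brass(im):
    h=cv2.cvtColor(im,cv2.COLOR_BGR2HSV);return cv2.inRange(h,(12,60,150),(32,255,255))>0
E
python3 - <<'E'
from h import *
im=cv2.imread('pics/top0.png');d=np.load('top0.npy');K,T=cam('top');W=cloud(d,K,T)
u,v=np.meshgrid(range(640),range(480))
roi=(u>258)&(u<395)&(v>165)&(v<230)
print('bench z',np.nanmedian(W[240:300,290:320,2]))
m=roi&(W[...,2]>.040)&(W[...,2]<.052)
n,l,s,c=cv2.connectedComponentsWithStats(m.astype(np.uint8));k=1+s[1:,4].argmax()
print('rail',rect(W[l==k]),np.nanmedian(W[l==k][:,2]))
hi=roi&(W[...,2]>.06);print('hi',hi.sum(),np.nanmean(W[hi],0) if hi.any() else '',W[hi][:,2].max())
m=brass(im)&(u>310)&(u<350)&(v>235)&(v<285)
n,l,s,c=cv2.connectedComponentsWithStats(m.astype(np.uint8));k=1+s[1:,4].argmax()
p=np.argwhere(l==k)
print('cyl px',c[k],rect([px2w((b,a),.013,K,T) for a,b in p]),np.nanpercentile(W[l==k][:,2],[5,50,95]))
# rail by colour
h=cv2.cvtColor(im,cv2.COLOR_BGR2HSV);m=roi&(h[...,1]<45)&(h[...,2]>170)&(W[...,2]>.03)
print('rail colour',rect([px2w((b,a),.046,K,T) for a,b in np.argwhere(m)]))
for c in ((264.3,197.5),(389,203.5)):print(px2w(c,.046,K,T))
E
```

```text
bench z 0.0007993138853897297
rail (array([0.55787634, 0.14430553]), array([ 13.99107552, 206.56459045]), np.float32(-88.401054)) 0.04634312972428234
hi 44 [0.57809641 0.24119281 0.07292291] 0.08073078914158127
cyl px [330.86647315 259.33671988] (array([0.46512012, 0.12806969]), array([33.34240723, 66.57887268]), np.float32(-7.20498)) [0.00077366 0.01325367 0.01863101]
rail colour (array([0.5705426 , 0.14380701]), array([ 57.70233536, 223.81404114]), np.float32(-88.70368))
[0.55366221 0.24824393 0.046     ]
[0.56108534 0.03958578 0.046     ]
```

Run:
```python
from h import *
for y in (.031,.031+np.pi):
    for p in ((.5,.14,.30),(.557,.21,.05),(.41,.12,.01),(.5,.12,.01)):
        q=ctrl.ik(p,quat(y));print(y,p,None if q is None else np.round(q,2))
ctrl.close_gripper(40)
ctrl.movel([.17,.56,.36])
try: ctrl.movep([.44,.14,.33],quat(.031+np.pi))
except ctrl.Unreachable: print('unr');ctrl.movep([.44,.14,.33],quat(.031))
s=get_state();im,d=vision.grab_frame('wrist');cv2.imwrite('pics/w1.png',im);np.save('w1.npy',d);np.save('w1s.npy',cam('wrist',s)[1])
print(s['time'],s['tcp_pos'],s['eef_rot'],s['qpos'],s['width'])
```

```text
0.031 (0.5, 0.14, 0.3) [-0.72  0.32  0.56  1.66 -0.18  1.21 -1.65]
0.031 (0.557, 0.21, 0.05) [-0.67  0.7   0.43  1.8  -0.41  0.74 -1.55]
0.031 (0.41, 0.12, 0.01) [-0.49  0.58  0.21  2.27 -0.37  0.33 -1.5 ]
0.031 (0.5, 0.12, 0.01) [-0.49  0.66  0.32  2.04 -0.42  0.5  -1.41]
3.1725926535897933 (0.5, 0.14, 0.3) [-0.3   0.29 -0.02  1.66  0.01  1.2   1.27]
3.1725926535897933 (0.557, 0.21, 0.05) [-0.28  0.66 -0.19  1.79  0.18  0.71  1.03]
3.1725926535897933 (0.41, 0.12, 0.01) [-0.25  0.56 -0.13  2.26  0.22  0.33  1.03]
3.1725926535897933 (0.5, 0.12, 0.01) [-0.18  0.63 -0.16  2.04  0.2   0.48  1.11]
4.35 [0.43988825 0.14106593 0.32994826] [-5.20837679e-05 -1.62412940e-02  9.99868082e-01  1.87880446e-04] [-0.41341078  0.1740844   0.06168511  1.72815659 -0.01170251  1.23967147
  1.25442909] 6.767558748913916e-05
```

View pics/w1.png

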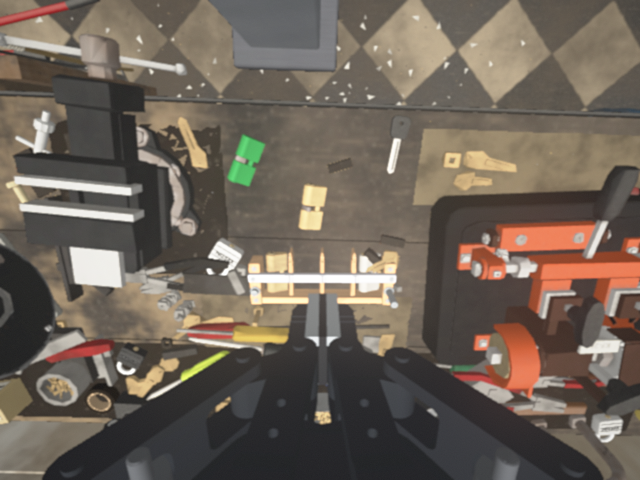

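The wrist view, turned by 180°, shows the rail from (250,279) to (395,279), the loose brass cylinder at (313,207), and the green look-alike at (246,160). I'll measure the rail and cylinder here, then press.

Run:
```python
from h import *
im=cv2.imread('pics/w1.png');d=np.load('w1.npy');K,_=cam('top');K=np.array(vision.camera_info('wrist')['mtx']);T=np.load('w1s.npy');W=cloud(d,K,T)
u,v=np.meshgrid(range(640),range(480))
print('bench',np.nanmedian(W[180:220,340:380,2]))
m=(u>235)&(u<410)&(v>260)&(v<300)&(W[...,2]>.038)&(W[...,2]<.055)
n,l,s,c=cv2.connectedComponentsWithStats(m.astype(np.uint8));k=1+s[1:,4].argmax()
print('rail',rect(W[l==k]),np.nanmedian(W[l==k][:,2]),s[k])
m=brass(im)&(u>290)&(u<335)&(v>175)&(v<240)
n,l,s,c=cv2.connectedComponentsWithStats(m.astype(np.uint8));k=1+s[1:,4].argmax()
print('cyl',s[k],rect([px2w((b,a),.013,K,T) for a,b in np.argwhere(l==k)]),rect(W[l==k][W[l==k][:,2]>.006]))
```

```text
bench -0.0004164127456063871
rail (array([0.55832416, 0.14448491]), array([ 13.02685165, 207.29109192]), np.float32(-88.46104)) 0.04527235139971378 [ 248  273  149   10 1408]
cyl [298 184  30  47 992] (array([0.46557294, 0.12787087]), array([33.23510361, 65.81118011]), np.float32(-7.0074205)) (array([0.46482275, 0.12796255]), array([31.14318848, 64.05020142]), np.float32(-7.0210433))
```

```bash
cat >> h.py <<'E'
YAW=.0275;O=np.array([.5681,.1447])
def r2w(x,y,z): c,s=np.cos(YAW),np.sin(YAW);return [O[0]+c*x-s*y,O[1]+s*x+c*y,z]
def w2r(p): c,s=np.cos(YAW),np.sin(YAW);a,b=p[0]-O[0],p[1]-O[1];return np.round([c*a+s*b,-s*a+c*b],4)
def rep(t=''): s=get_state();print(t,round(s['time'],2),w2r(s['tcp_pos']),round(s['tcp_pos'][2],4),np.round(s['contact_force'],2))
E
python3 - <<'E'
from h import *
ctrl.movep(r2w(-.01,.069,.10),quat(YAW+np.pi));rep('above')
ctrl.movel(r2w(-.01,.069,.052),max_speed=.08);rep()
for z in (.0455,.0435,.0415):
    ctrl.movel(r2w(-.01,.069,z),max_speed=.03);rep(z)
E
```

```text
above 5.44 [-0.0096  0.069 ] 0.1012 [-0.31 -0.35  0.04]
 6.19 [-0.0097  0.0691] 0.0523 [-0.25  0.06  1.48]
0.0455 6.56 [-0.0097  0.0691] 0.0457 [ 1.   -1.2   1.76]
0.0435 6.81 [-0.0097  0.0691] 0.0436 [ 0.31 -0.35  2.  ]
0.0415 7.06 [-0.0097  0.0691] 0.0416 [ 1.18 -0.07  2.78]
```

Run:
```python
from h import *
ctrl.pause(.4);rep('settled')
for y in (.046,.023,0,-.023):
    ctrl.movel(r2w(-.01,y,.0413),max_speed=.05);rep(y);ctrl.pause(.2);rep()
ctrl.movel(r2w(-.01,-.023,.10),max_speed=.1);ctrl.pause(.2);rep('up')
```

```text
settled 7.46 [-0.0098  0.0691] 0.0416 [2.82 0.12 2.41]
0.046 8.07 [-0.0102  0.0441] 0.0412 [ 0.13 -2.96  3.46]
 8.27 [-0.0101  0.0452] 0.0412 [ 1.   -3.07  1.63]
0.023 8.88 [-0.0099  0.0216] 0.0413 [ 1.   -2.27  3.02]
 9.07 [-0.01    0.0226] 0.0412 [ 0.1  -2.07  3.06]
0 9.68 [-0.0099 -0.0015] 0.0413 [ 0.65 -2.67  3.5 ]
 9.88 [-0.01   -0.0008] 0.0412 [-0.23 -2.43  3.65]
-0.023 10.49 [-0.01   -0.0244] 0.0413 [-0.91 -2.23  2.32]
 10.69 [-0.0101 -0.0234] 0.0412 [ 0.11 -2.08  3.12]
up 11.62 [-0.0105 -0.023 ] 0.0992 [ 0.75 -0.28  0.  ]
```

```bash
cat >> h.py <<'E'
def look(tag):
    """cylinder centre and heading in rack frame, from the top camera"""
    im,d=vision.grab_frame('top');cv2.imwrite(f'pics/{tag}.png',im);K,T=cam('top')
    W=cloud(d,K,T);c,s=np.cos(YAW),np.sin(YAW);a,b=W[...,0]-O[0],W[...,1]-O[1];X=c*a+s*b;Y=-s*a+c*b
    m=brass(im)&(W[...,2]>.005)&(W[...,2]<.0255)&(X>-.16)&(X<.02)&(Y<.012)&(Y>-.042)
    m=cv2.morphologyEx(m.astype(np.uint8),cv2.MORPH_OPEN,np.ones((3,3)))
    n,l,st,_=cv2.connectedComponentsWithStats(m);k=1+st[1:,4].argmax()
    p=np.stack([X[l==k],Y[l==k]],1);c,sz,ang=rect(p);print(tag,'centre',c,'size',sz,'ang',ang,'xmin/max',np.percentile(p[:,0],[1,99]))
def push(c0,psi,travel,back=.02,z=.005,end=.032,speed=.03):
    u=np.array([np.cos(psi),np.sin(psi)]);a=np.array(c0)-(end+.011+back)*u;b=a+(back+travel)*u
    q=quat(YAW+psi+np.pi)
    ctrl.movep(r2w(*a,.09),q);ctrl.movel(r2w(*a,z),max_speed=.1);rep('down')
    ctrl.movel(r2w(*b,z),max_speed=speed);rep('pushed')
    b=b-.03*u;ctrl.movel(r2w(*b,z),max_speed=.08);ctrl.movel(r2w(*b,.09),max_speed=.15)
E
python3 - <<'E'
from h import *
look('t1')
p=r2w(-.13,-.02,.12);ctrl.movel(p)   # back off in front of the rack
look('t2')
push((-.1035,-.0139),-.15,.043)
ctrl.movel(r2w(-.25,.05,.2));look('t3');rep()
E
```

```text
t1 centre [-0.0297142  -0.00081903] size [3.43824792 4.6108861 ] ang 3.3807812 xmin/max [-0.03198474 -0.02746422]Traceback (most recent call last):
  File "<stdin>", line 4, in <module>
  File "h.py", line 36, in look
    n,l,st,_=cv2.connectedComponentsWithStats(m);k=1+st[1:,4].argmax()
                                                     ~~~~~~~~~~~~~~~^^
ValueError: attempt to get argmax of an empty sequence
```

```bash
sed -i "s/^def look(tag):/def look(tag):\n    s0=get_state()/; s/vision.grab_frame('top');cv2.imwrite(f'pics\/{tag}.png',im);K,T=cam('top')/vision.grab_frame('wrist');cv2.imwrite(f'pics\/{tag}.png',im);K,T=cam('wrist',s0)/; s/(Y<.012)&(Y>-.042)/(Y<.02)\&(Y>-.06)/" h.py
python3 - <<'E'
from h import *
push((-.1035,-.0139),-.15,.043)
ctrl.movep(r2w(-.13,-.01,.25),quat(YAW+np.pi));ctrl.pause(.3);look('t3');rep()
im=cv2.imread('pics/t3.png');cv2.imwrite('pics/t3v.png',im)
E
```

```text
down 14.0 [-0.1653 -0.0045] 0.0054 [-0.42 -0.12  0.62]
pushed 16.25 [-0.1035 -0.0139] 0.005 [-1.48  0.44 -0.76]
t3 centre [-0.06244885 -0.02027991] size [31.05396652 64.51929474] ang -8.533592 xmin/max [-0.09426549 -0.03158112]
 18.52 [-0.1303 -0.0101] 0.2491 [-0.02  0.51 -0.88]
```

View pics/t3v.png

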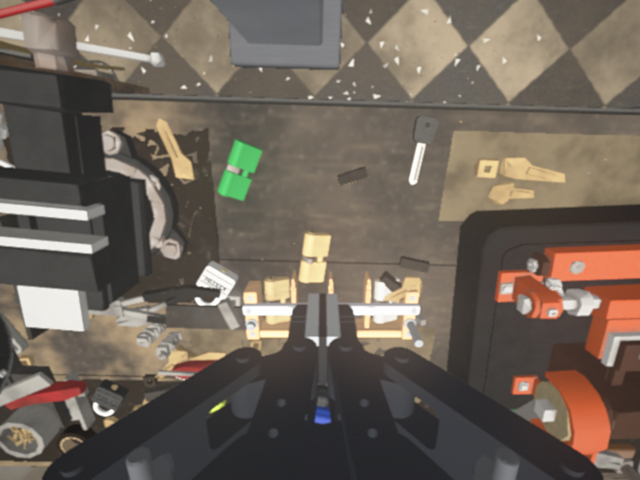

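Cylinder is now at (313,258), entering the third gap with its angle held. I'll finish with the pusher face square to the rack, stepping and stopping on force.

Run:
```python
from h import *
q=quat(YAW+np.pi);z=.005
ctrl.movel(r2w(-.13,-.0205,.09),q);ctrl.movel(r2w(-.13,-.0205,z),max_speed=.1);rep('down')
ctrl.movel(r2w(-.075,-.0215,z),max_speed=.03);rep()
x=-.075
while x<-.0415:
    x+=.005 if x<-.052 else .0015
    ctrl.movel(r2w(x,-.0215-.0015*(x+.075)/.03,z),max_speed=.025);ctrl.pause(.05)
    s=get_state();f=-s['contact_force'][0];print(round(x,4),w2r(s['tcp_pos']),round(f,1))
    if f>8: break
b=w2r(s['tcp_pos']);ctrl.movel(r2w(b[0]-.03,b[1],z),max_speed=.06);ctrl.movel(r2w(b[0]-.04,b[1],.12))
ctrl.movep(r2w(-.13,-.01,.25),q);ctrl.pause(.3);look('t4');rep()
im=cv2.imread('pics/t4.png')[200:350,220:440];cv2.imwrite('pics/t4v.png',cv2.resize(im,None,fx=3.5,fy=3.5,interpolation=2))
```

```text
down 20.74 [-0.1297 -0.0204] 0.0054 [-0.21  0.72  0.08]
 22.73 [-0.0749 -0.0215] 0.005 [-0.95 -1.08 -0.12]
-0.07 [-0.0692 -0.0215] -0.2
-0.065 [-0.0652 -0.0222] 2.6
-0.06 [-0.0596 -0.0221] 1.4
-0.055 [-0.054  -0.0221] 0.2
-0.05 [-0.0494 -0.0227] -0.3
-0.0485 [-0.0485 -0.0228] -0.2
-0.047 [-0.0471 -0.0229] 2.7
-0.0455 [-0.0452 -0.023 ] 1.6
-0.044 [-0.0448 -0.023 ] 4.7
-0.0425 [-0.0448 -0.0231] 7.9
-0.041 [-0.0448 -0.0231] 11.2
t4 centre [-0.02015737 -0.0192037 ] size [30.43195152 31.22554207] ang 2.8033772 xmin/max [-0.03488855 -0.00758301]
 29.12 [-0.1301 -0.0102] 0.2491 [ 0.39  0.08 -0.49]
```

View pics/t4v.png

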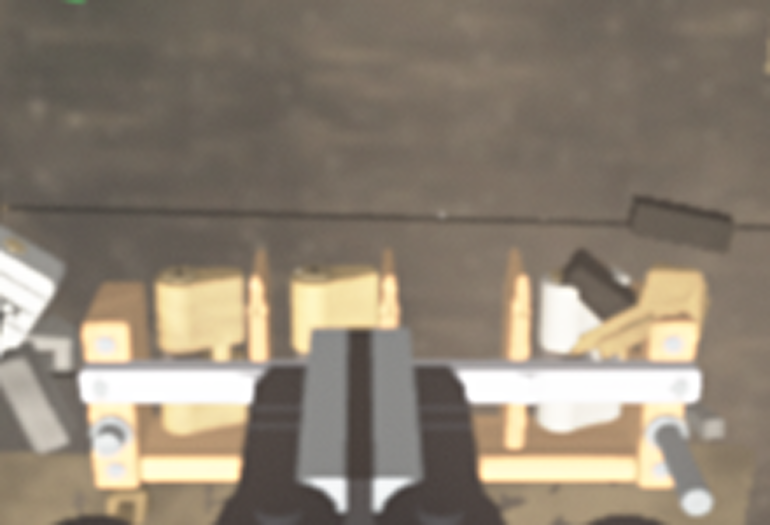

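It looks home: near end level with the stored one, crop (335,270), and a firm stop on the bar. It sits about 3–4 mm left of the gap's centre, so I'll check with a clear overhead view.

Run:
```python
from h import *
ctrl.movel([.30,.30,.36]);ctrl.movep([.17,.56,.36],quat(2.9));ctrl.pause(.2);rep()
im,d=vision.grab_frame('top');cv2.imwrite('pics/t5.png',im);K,T=cam('top');W=cloud(d,K,T)
c,s=np.cos(YAW),np.sin(YAW);a,b=W[...,0]-O[0],W[...,1]-O[1];X=c*a+s*b;Y=-s*a+c*b
Z=W[...,2]
for lo,hi in((-.034,-.026),(-.024,-.018),(.0,.008),(.01,.02)):
    m=(X>lo)&(X<hi)&(Y>-.1)&(Y<.05)
    h,e=[],np.arange(-.05,.004,.002)
    print(lo,hi,[(int(round(k*1000)),int(1000*np.nanmedian(Z[m&(Y>=k)&(Y<k+.002)])) if (m&(Y>=k)&(Y<k+.002)).any() else None) for k in e])
cv2.imwrite('pics/t5v.png',cv2.resize(im[160:250,250:410],None,fx=5,fy=5,interpolation=2))
```

```text
32.22 [-0.3852  0.4253] 0.3605 [-0.23 -0.47  0.91]
-0.034 -0.026 [(-50, 11), (-48, 24), (-46, 25), (-44, 9), (-42, 1), (-40, 0), (-38, 0), (-36, 0), (-34, 15), (-32, 15), (-30, 17), (-28, 17), (-26, 17), (-24, 16), (-22, 16), (-20, 13), (-18, 13), (-16, 11), (-14, 11), (-12, 10), (-10, 10), (-8, 10), (-6, 8), (-4, 16), (-2, 23), (0, 23), (2, 2), (4, 0)]
-0.024 -0.018 [(-50, 24), (-48, 24), (-46, 24), (-44, 2), (-42, 1), (-40, 0), (-38, 2), (-36, 1), (-34, 14), (-32, 14), (-30, 17), (-28, 17), (-26, 17), (-24, 17), (-22, 15), (-20, 13), (-18, 12), (-16, 12), (-14, 11), (-12, 9), (-10, 10), (-8, 9), (-6, 8), (-4, 15), (-2, 23), (0, 23), (2, 2), (4, 0)]
0.0 0.008 [(-50, 25), (-48, 25), (-46, 24), (-44, 25), (-42, None), (-40, None), (-38, None), (-36, None), (-34, None), (-32, 15), (-30, 16), (-28, 17), (-26, 16), (-24, 18), (-22, 16), (-20, 15), (-18, 13), (-16, 14), (-14, 12), (-12, 12), (-10, 12), (-8, None), (-6, 14), (-4, 23), (-2, 24), (0, 23), (2, 24), (4, None)]
0.01 0.02 [(-50, 24), (-48, 23), (-46, 23), (-44, 4), (-42, 0), (-40, -1), (-38, 1), (-36, 1), (-34, 14), (-32, 16), (-30, 16), (-28, 16), (-26, 17), (-24, 16), (-22, 16), (-20, 13), (-18, 13), (-16, 13), (-14, 12), (-12, 11), (-10, 10), (-8, 11), (-6, 10), (-4, 8), (-2, 23), (0, 23), (2, 1), (4, 0)]
```

View pics/t5v.png

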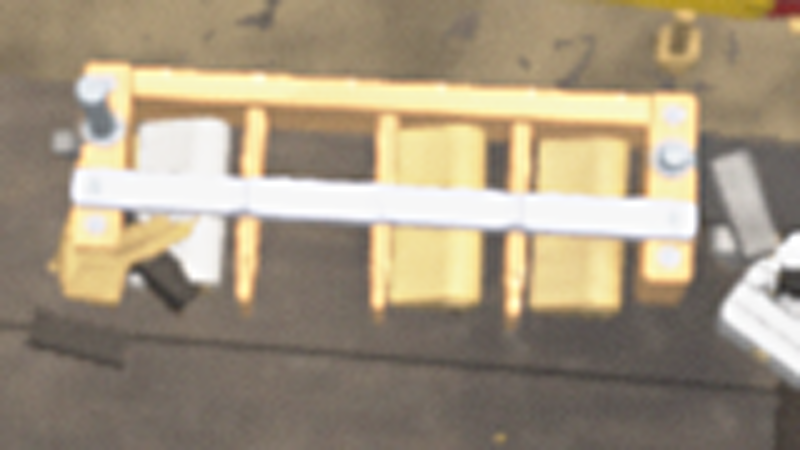

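The cylinder is straight in the third gap. Its edges are at rack y of about -34.5 and -3.5 mm, so its centre is near -19 mm, inside the -16 to -30 mm limit; even touching the divider it would pass. It lies flat against the bar, the rail is up, and the stored cylinders, padlock and key show no sign of having moved. Handing in.

```bash
python3 -c "
from station import ticket;print(ticket.close_job())"
```

```text
the job is handed in; nothing more can be done
None
```

I pressed the rail from the gap beside the tall post to the third gap, pushed the lock cylinder home in that gap until it stopped against the back bar, and handed the job in; the hand-in gave no verdict.

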